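# Correct the option rockers of an effects unit with the stylus

### The job

On the effects unit one of the five little rockers is tipped the opposite way to the other four: take the stylus from the rack and with its tip flip that rocker so that all five lie alike, without flipping any of the other four. Then press the unit's store button fully down with the stylus and let it spring back, and hang the stylus upright in a free slot of the rack by its collar, released. Touch the unit with nothing but the stylus, and leave the nut driver hanging in the rack and the loose things lying around where they are.

Things in the scene. Friction and masses are not known exactly. Their poses are not given: they have to be found in the camera images.
- unit: the effects unit: flat die-cast aluminium box fixed to the bench, 125 (x) x 165 (y) x 40 mm high; origin at the centre of its underside, its front edge (-x side) towards the robot. On its top: a row of five small white rocker switches along its y axis near the front, three black knobs (20 mm wide, 14 mm tall) and the small store button near the back edge.
- store (a joint): the store button: round grey spring push button 14 mm across in a dark round housing, at the back right corner of the unit's top, 36 mm behind and 52 mm to the right (-y) of the unit's centre. 0 = up, 0.005 m = fully down (about 4 N); it springs back.
- store_top (a point): centre of the top face of the store button; it is pressed straight down.
- rack: comb-shaped tool rack of bare aluminium fixed to the bench, 75 (x) x 170 (y) x 100 mm high; origin at the centre of its underside. Its 6 mm thick top plate (upper face 100 mm above the bench) has three slots 11 mm wide, 50 mm apart along y, open towards the front (-x, the robot's side) from the front edge at x = -34 mm back to x = 3 mm, at y = -50, 0 and +50 mm; a tool hangs in one with its axis about 12 mm ahead of the rack's centre line (x = -12 mm).
- stylus_grip (a point): the stylus, hanging upright in one of the rack's slots: slim round black plastic handle 12 mm thick and 76 mm tall on a collar 20 mm wide and 4 mm thick that rests on the rack's plate, below it a steel shaft 7 mm thick, 85 mm long, tapered over its last 15 mm to a blunt tip 4 mm wide; 50 g. This point is 42 mm above the collar's underside, half-way up the handle and collar and so about the middle of the handle, on the axis; z along the axis, up. Which slot it hangs in varies.
- stylus_tip (a point): the tip (lowest point) of the stylus, 127 mm below the stylus_grip point.
- driver: bystander: a short, thick nut driver hanging in another slot of the rack: black handle 27 mm thick and 55 mm tall, its top 155 mm above the bench, steel shaft 10 mm thick at the bottom; origin at the underside of its handle.
- switch_1: one of the five rocker switches, shuffled along the row: black housing 34 (x) x 16 (y) x 8 mm on the unit's top, 19 mm from its neighbours; origin at the centre of its underside, axes parallel to the unit's. Its white rocker is 26 mm long (x) and 11 mm wide (y), on a pivot along y 10 mm above this origin. A good place to press its front end is at x = -9 mm: the top face there stands about 16 mm above this origin when that end is up, and about 10 mm above it when it is down.
- rocker_1 (a joint): tilt of the rocker of switch_1: 0 = its front end (nearer the robot) down and its back end up; 0.6 rad = front end up, back end down. It stays where it is left; pressing the raised end down with 1 to 2 N tips it over.
- switch_2: another of the five rocker switches, just like switch_1.
- rocker_2 (a joint): tilt of the rocker of switch_2: 0 = its front end (nearer the robot) down and its back end up; 0.6 rad = front end up, back end down. It stays where it is left; pressing the raised end down with 1 to 2 N tips it over.
- switch_3: another of the five rocker switches, just like switch_1.
- rocker_3 (a joint): tilt of the rocker of switch_3: 0 = its front end (nearer the robot) down and its back end up; 0.6 rad = front end up, back end down. It stays where it is left; pressing the raised end down with 1 to 2 N tips it over.
- switch_4: another of the five rocker switches, just like switch_1.
- rocker_4 (a joint): tilt of the rocker of switch_4: 0 = its front end (nearer the robot) down and its back end up; 0.6 rad = front end up, back end down. It stays where it is left; pressing the raised end down with 1 to 2 N tips it over.
- switch_5: another of the five rocker switches, just like switch_1.
- rocker_5 (a joint): tilt of the rocker of switch_5: 0 = its front end (nearer the robot) down and its back end up; 0.6 rad = front end up, back end down. It stays where it is left; pressing the raised end down with 1 to 2 N tips it over.
- spool: bystander: metal spool, 52 mm wide, 48 mm tall; origin at its underside
- board: bystander: green circuit board, 90 x 70 mm, about 14 mm high; origin at its underside
- pot_a: bystander: potentiometer, 17 mm wide, 23 mm tall; origin at its underside
- pot_b: bystander: another potentiometer, 17 mm wide, 23 mm tall; origin at its underside
- screwdriver: bystander: screwdriver lying on the bench
Mind the look-alikes: they are no part of the job. What is shaped like the part that bears stylus_grip but green or red is not meant.

How it is judged (in metres and radians):
On the way, in this order (a step that is already met when the one before it is completed fails the run):
1. all five rockers have their front ends down (within 0.1 rad) (value of joint each of rocker_1, rocker_2, rocker_3, rocker_4, rocker_5 below 0.1 rad), for 0.2 s.
2. the store button is pressed at least 3.5 of its 5 mm (all of step 1 and value of joint store above 0.0035 m), for 0.05 s.
At the end, for the whole second after the job is handed in: All five rockers have their front ends down (within 0.1 rad), the store button is up (within 1.5 mm), the stylus hangs upright (within 0.2 rad) in a rack slot, collar on the plate (within 5 mm), axis within 14 mm of the slot's middle line; the nut driver still hangs upright (within 0.3 rad) (all of step 1 and value of joint store below 0.0015 m and (y of stylus_grip in the frame of rack between -0.064 and -0.036 m or y of stylus_grip in the frame of rack between -0.014 and 0.014 m or y of stylus_grip in the frame of rack between 0.036 and 0.064 m) and x of stylus_grip in the frame of rack between -0.036 and 0.012 m and z of stylus_grip in the frame of rack between 0.137 and 0.147 m and angle between stylus_grip's own z axis and vertical below 0.2 rad and angle between driver's own z axis and vertical below 0.3 rad); the robot touches nothing.
It fails at once if one of the other four rockers is flipped (value of joint any of rocker_2, rocker_3, rocker_4, rocker_5 above 0.3 rad).
It fails at once if the unit or its switches are touched by the robot itself or by the nut driver (contact force between any of the fingers, the arm, driver and unit above 0.5 N or contact force between any of the fingers, the arm, driver and switch_1 above 0.5 N or contact force between any of the fingers, the arm, driver and switch_2 above 0.5 N or contact force between any of the fingers, the arm, driver and switch_3 above 0.5 N or contact force between any of the fingers, the arm, driver and switch_4 above 0.5 N or contact force between any of the fingers, the arm, driver and switch_5 above 0.5 N).
It fails at once if the nut driver is moved more than 20 mm (distance of driver from where it was at the start of the episode above 0.02 m).
It fails at once if another thing on the bench is moved more than 30 mm (distance of any of spool, board, pot_a, pot_b, screwdriver from where it was at the start of the episode above 0.03 m).
It also fails if it takes over 54 s, if anything falls off the work surface, if the arm or the gripper's body presses on something with over 40 N, if the wrist force passes 120 N, or if a joint passes its speed limit or range.

### The arm

A 6-joint arm with a two-finger parallel gripper is mounted at the origin on the work surface. World frame = base frame: x ahead of the robot, y to its left, z up, the work surface at z = 0. Lengths are in mm, angles in rad, forces in N, time in s.
With the tool pointing down it reaches from about 375 to 900 mm from the base axis. Payload 3.1 kg.
Tool frame: the origin (TCP) lies at the very end of the fingers, on their centre line; the grasp point (between the pads) lies 19 mm behind it; z points along the fingers, y is the line along which they close (so a half turn about z gives the same grasp; the last joint's range is limited). The gripper opens to 87 mm and grips with 3 to 60 N. Pads are 19 mm wide; open, the fingers measure 117 mm over their backs; the gripper's body (75 mm by 190 mm) begins 51 mm behind the grasp point.
Start: joints at [0.989, 0.527, 1.433, -0, 1.181, -0.178], TCP at [245.53, 574.727, 222.548] pointing down, gripper open.
Joint ranges: [-3.08, 3.08], [-0.75, 2.2], [0.22, 2.44], [-1.43, 4.57], [0, 2.65], [-2.85, 2.85]. Speed limits (rad/s): [2.79, 2.79, 3.14, 3.14, 3.14, 3.14].

### API

Orientations are given as a unit quaternion [w, x, y, z].
In Python, from station import * gives the robot as it stands.
- The arm moves only by the tool move_arm, never from a script. Its argument "steps" is a list of rows, each a list of 3 entries, a list of its own where there are three numbers: the turn, a rotation vector about the tool's x, y, z normalised to -1 to 1, where 1 is 180 degrees, then the shift along the tool's x, y, z normalised to -1 to 1, where 1 is 0.05 m, then the opening, from 0 (shut) to 1 (fully open). In form: [[[wx, wy, wz], [dx, dy, dz], jaw], ...]. A call has exactly 10 rows; each row shifts and turns the commanded pose from where the row before left it, along the tool's axes as they then stand; what a row does not reach is not made up. A row lasts 1/8 s, in which the tool goes at most 62.5 mm and 10.7 degrees, less where a joint would pass 70% of its speed; a pose out of reach is approached as far as the arm can. A call with a number of a shift or a turn outside -1 to 1 is refused whole. A call with a gripper value outside its range is refused whole. The fingers move at their own pace and stop on an object; "grip_force" is the grip in N (left out, the last holds). Time passes only in rows, so rows that do not move let the fingers close, or fill a call up. It gives the time, the measured TCP pose, the force, the opening and the grip force at its end, in the units of the state.
- read_state(): the state, without advancing time (a new reading comes with each control period).
- capture(name): name is "side" or "top" or "wrist"; returns a dict with "frame" (384x512x3 uint8, red, green, blue), "mtx" (3x3 intrinsics, pixels), "extrinsics" (4x4, takes a point from world to camera coordinates); the wrist camera has in their place "mount" (4x4, takes a point from camera to tool coordinates, whose origin is the TCP and whose axes are the flange's). Camera axes: x right, y down, z forward; pixel columns grow to the right and rows downward; lengths in mm; the calibration is good to about 2 mm. A picture is of the moment at which its call begins: read the wrist's pose just before it. There is no depth.
- hand_in(): hands the job in; it is judged then, once.
The state is a dict: "t": time; "joint_pos": joint angles; "qd": joint speeds; "tau": joint torques, N m; "tcp_pos": TCP position; "ee_rot": TCP orientation; "ft_force": force on the tool from outside, world axes, zero at the start; "wrist_torque": the same for the moment, N m; "gripper_width": opening from 0.0 (shut) to 1.0 (fully open); "gripper_force": force on a finger pad.
Only numpy, scipy, OpenCV 4.12 (cv2) and the standard library are available. Lean on these libraries where they do the work, as an engineer would, in place of code of your own. Each camera call takes 0.05 s, during which the arm holds its last target. There are 200 camera calls.

## Working session

There is one attempt and no reset: what is moved stays moved. The work goes in short steps, Python scripts to look and compute and a tool call to move; the robot and the scene stay as the last step left them, time stands still between calls to the robot, and variables do not carry over. Pictures are saved under pics/ and viewed, at most 10 in all, crops included, and the job is handed in when it is done.

Besides the shell and the picture viewer there is one more tool, called after ">>>" by a JSON object that holds its "fn" and its "kwargs". move_arm: Moves the arm, as the interface text tells. Its arguments: {"type":"object","properties":{"steps":{"type":"array"},"grip_force":{"type":"number"}},"required":["steps"]}

```bash
mkdir -p pics; ls; python3 - <<'E'
from station import *
import cv2,numpy as np,pickle
s=read_state(); print({k:np.round(v,3) for k,v in s.items()})
d={}
for n in("side","top","wrist"):
    c=capture(n); d[n]=c; cv2.imwrite(f"pics/{n}0.png",c["frame"][:,:,::-1]); print(n,c["mtx"].tolist(),np.round(c.get("extrinsics",c.get("mount")),4).tolist())
pickle.dump(d,open("c0.pkl","wb"))
E
```

```text
pics
{'t': np.float64(0.0), 'joint_pos': array([ 0.988,  0.528,  1.434, -0.   ,  1.181, -0.179]), 'qd': array([ 0.002,  0.   ,  0.001, -0.001,  0.   ,  0.001]), 'tau': array([ -0.   , -44.005, -17.659,   0.063,   0.058,  -0.   ]), 'tcp_pos': array([245.164, 574.106, 221.582]), 'ee_rot': array([-0.   ,  0.201,  0.98 , -0.001]), 'ft_force': array([-0.037,  0.78 , -0.464]), 'wrist_torque': array([-0.039,  0.009,  0.032]), 'gripper_force': np.float64(0.0), 'gripper_width': np.float64(0.999)}
side [[454.8450010540769, 0.0, 261.1497396386191], [0.0, 454.8450010540769, 194.55299450210305], [0.0, 0.0, 1.0]] [[0.969, -0.2468, -0.0126, -559.7816], [-0.1513, -0.5522, -0.8199, 173.5035], [0.1954, 0.7963, -0.5724, 1196.8849], [0.0, 0.0, 0.0, 1.0]]
top [[351.5813460407581, 0.0, 253.18213593007297], [0.0, 351.5813460407581, 190.311966704552], [0.0, 0.0, 1.0]] [[0.0208, -0.9997, -0.0131, 7.4158], [-0.9987, -0.0202, -0.0463, 586.2582], [0.0461, 0.0141, -0.9988, 1020.2742], [0.0, 0.0, 0.0, 1.0]]
wrist [[296.7899192284297, 0.0, 250.1609586044329], [0.0, 296.7899192284297, 196.04811728632748], [0.0, 0.0, 1.0]] [[-0.0002, -0.9697, -0.2442, 66.6507], [1.0, -0.0001, -0.0005, 0.473], [0.0004, -0.2442, 0.9697, -161.5205], [0.0, 0.0, 0.0, 1.0]]
```

View pics/side0.png

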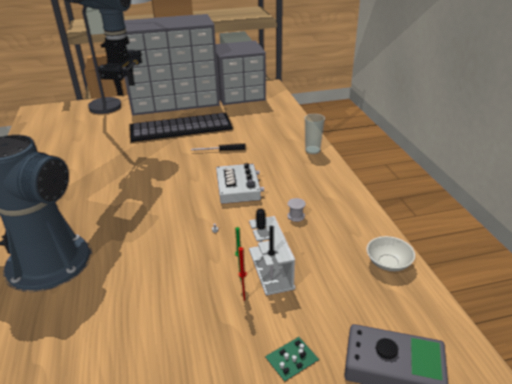

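View pics/top0.png

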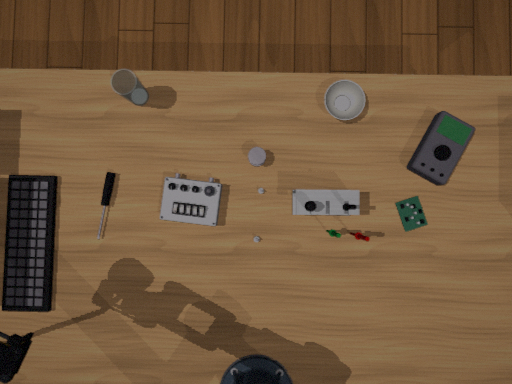

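```bash
cat > h.py <<'E'
import numpy as np,cv2
from scipy.spatial.transform import Rotation as R
def ext(c,s=None):
    if "extrinsics" in c: return np.array(c["extrinsics"])
    T=np.eye(4);q=s["ee_rot"];T[:3,:3]=R.from_quat([q[1],q[2],q[3],q[0]]).as_matrix();T[:3,3]=s["tcp_pos"]
    return np.linalg.inv(T@np.array(c["mount"]))
def toz(c,uv,z,s=None):
    E=ext(c,s);o=-E[:3,:3].T@E[:3,3];d=E[:3,:3].T@np.linalg.inv(c["mtx"])@[uv[0],uv[1],1]
    return o+d*(z-o[2])/d[2]
def proj(c,p,s=None):
    E=ext(c,s);q=np.array(c["mtx"])@(E[:3,:3]@p+E[:3,3]);return q[:2]/q[2]
def tri(views):  # (c,uv,s)
    A=np.zeros((3,3));b=np.zeros(3)
    for c,uv,s in views:
        E=ext(c,s);o=-E[:3,:3].T@E[:3,3];d=E[:3,:3].T@np.linalg.inv(c["mtx"])@[uv[0],uv[1],1];d/=np.linalg.norm(d)
        M=np.eye(3)-np.outer(d,d);A+=M;b+=M@o
    return np.linalg.solve(A,b)
E
python3 - <<'E'
from h import *;import pickle
d=pickle.load(open("c0.pkl","rb"));t=d["top"]
a=t["frame"][165:250,150:240,::-1];b=t["frame"][180:250,280:390,::-1]
s=d["side"]["frame"][195:305,215:315,::-1];w=d["side"]["frame"][155:210,210:270,::-1]
def rs(i,W,H):return cv2.resize(i,(W,H),interpolation=cv2.INTER_CUBIC)
cv2.imwrite("pics/crop0.png",np.vstack([np.hstack([rs(a,400,300),rs(b,400,300)]),np.hstack([rs(s,400,300),rs(w,400,300)])]))
for uv,z in[((347,207),180),((311,206),155),((333,233),0),((360,237),0),((293,190),100),((360,190),100),((292,215),100),((165,178),40),((221,182),40),((218,226),40),((162,222),40)]:print(uv,z,toz(t,uv,z).round())
E
```

```text
(347, 207) 180 [ 542. -214.  180.]
(311, 206) 155 [ 543. -130.  155.]
(333, 233) 0 [ 465. -219.    0.]
(360, 237) 0 [ 455. -298.    0.]
(293, 190) 100 [585. -89. 100.]
(360, 190) 100 [ 589. -268.  100.]
(292, 215) 100 [518. -87. 100.]
(165, 178) 40 [615. 274.  40.]
(221, 182) 40 [607. 112.  40.]
(218, 226) 40 [481. 117.  40.]
(162, 222) 40 [489. 278.  40.]
```

View pics/crop0.png

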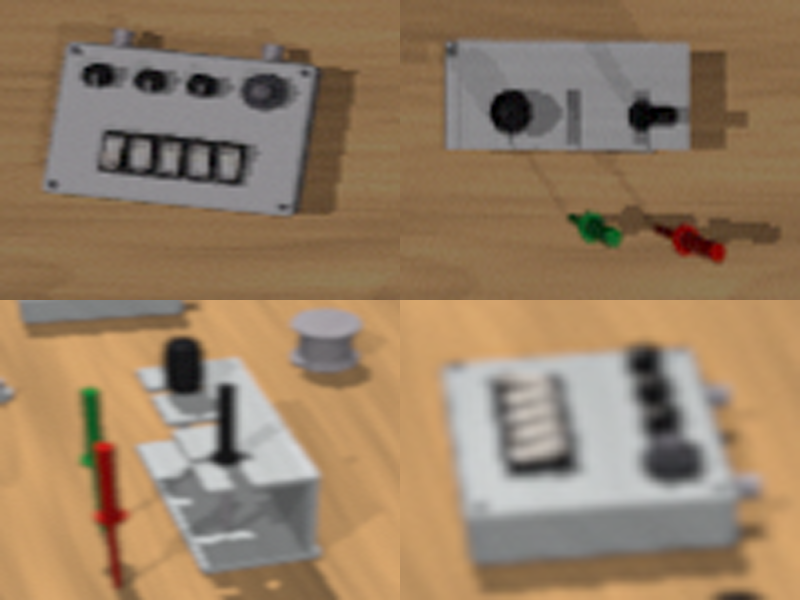

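```bash
python3 - <<'E'
from h import *;import pickle
d=pickle.load(open("c0.pkl","rb"));t=d["top"];s=d["side"]
for n,a,b in[("redtop",(241,249),(367,239)),("redtip",(244.5,299),(351,233)),("greentop",(237.5,229),(338.5,235.5)),("stytop",(271.8,226.5),(356.5,206.8)),("stycol",(271.8,252),(346.5,206.8)),("drv",(261,210),(311,206))]:
    print(n,tri([(s,a,None),(t,b,None)]).round())
print(toz(t,(346.5,206.8),104).round(),toz(t,(356.5,206.8),180).round(),toz(t,(311,206.),150).round())
print(toz(t,(327.3,230.6),0).round(), [toz(t,p,100).round() for p in[(292.4,189.6),(360,190),(360,215),(292.4,215)]])
E
```

```text
redtop [ 465. -269.  164.]
redtip [ 468. -270.    8.]
greentop [ 472. -198.  162.]
stytop [ 544. -236.  184.]
stycol [ 544. -232.  104.]
drv [ 544. -130.  153.]
[ 543. -232.  104.] [ 543. -237.  180.] [ 543. -130.  150.]
[ 472. -202.    0.] [array([586., -87., 100.]), array([ 589., -268.,  100.]), array([ 522., -269.,  100.]), array([518., -88., 100.])]
```

>>> {"fn": "move_arm", "kwargs": {"steps": [[[0, 0, -0.043], [0, 0, 0], 1], [[0, 0, -0.043], [0, 0, 0], 1], [[0, 0, -0.043], [0, 0, 0], 1], [[0, 0, 0], [-0.6, -0.8, 0.1], 1], [[0, 0, 0], [-0.6, -0.8, 0.1], 1], [[0, 0, 0], [-0.6, -0.8, 0.1], 1], [[0, 0, 0], [-0.6, -0.8, 0.1], 1], [[0, 0, 0], [-0.6, -0.8, 0.1], 1], [[0, 0, 0], [-0.6, -0.8, 0.1], 1], [[0, 0, 0], [-0.6, -0.8, 0.1], 1]]}}

```text
t: 1.4
tcp_pos: [456.7, 293.6, 187.3]
ee_rot: [-0.0, -0.001, 1.0, 0.0]
ft_force: [0.6, -0.7, 0.1]
gripper_width: 1.0
gripper_force: 0.0
```

>>> {"fn": "move_arm", "kwargs": {"steps": [[[0, 0, 0], [-0.2, -0.3, 0.1], 1], [[0, 0, 0], [-0.2, -0.3, 0.1], 1], [[0, 0, 0], [-0.2, -0.3, 0.1], 1], [[0, 0, 0], [-0.2, -0.3, 0.1], 1], [[0, 0, 0], [-0.2, -0.3, 0.1], 1], [[0, 0, 0], [-0.2, -0.3, 0.1], 1], [[0, 0, 0], [-0.1, -0.2, 0], 1], [[0, 0, 0], [0, 0, 0], 1], [[0, 0, 0], [0, 0, 0], 1], [[0, 0, 0], [0, 0, 0], 1]]}}

```text
t: 2.65
tcp_pos: [520.7, 195.6, 157.7]
ee_rot: [0.0, -0.001, 1.0, 0.0]
ft_force: [-0.0, 0.1, 0.5]
gripper_width: 1.003
gripper_force: 0.0
```

```bash
python3 - <<'E'
from station import *
from h import *;import pickle
s=read_state();c=capture("wrist");pickle.dump((s,c),open("c1.pkl","wb"));print(s["t"],s["tcp_pos"],s["ee_rot"])
cv2.imwrite("pics/w1.png",c["frame"][:,:,::-1])
E
```

```text
2.65 [520.74062196 195.6323287  157.72803868] [ 7.32274379e-06 -1.10393473e-03  9.99999386e-01  9.30550954e-05]
```

View pics/w1.png

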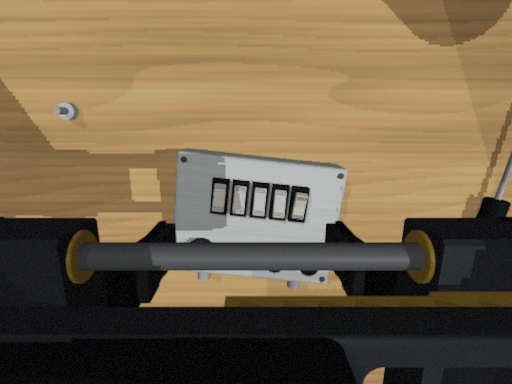

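```bash
python3 - <<'E'
from h import *;import pickle
s,c=pickle.load(open("c1.pkl","rb"))
i=c["frame"][145:235,170:350,::-1]
cv2.imwrite("pics/crop1.png",cv2.resize(i,None,fx=4.4,fy=4.4,interpolation=cv2.INTER_CUBIC))
P=[toz(c,p,40,s) for p in[(178,151),(345,167)]];print(np.round(P,1),np.linalg.norm(P[0]-P[1]))
E
```

```text
[[481.3 128.6  40. ]
 [496.  285.8  40. ]] 157.9601882055076
```

View pics/crop1.png

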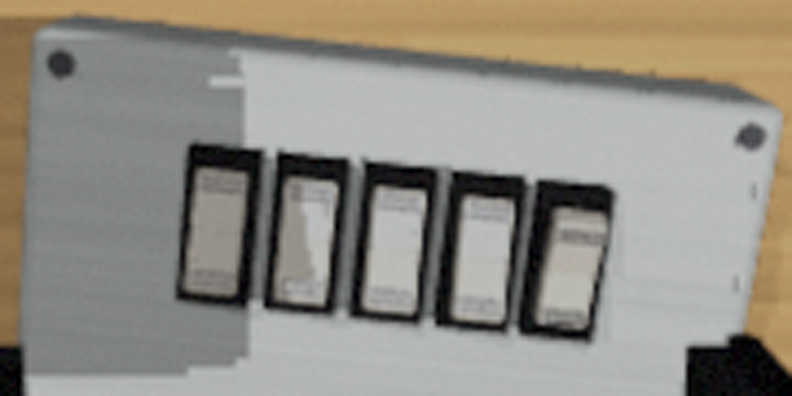

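```bash
python3 - <<'E'
from h import *;import pickle
s,c=pickle.load(open("c1.pkl","rb"))
f=lambda p,z:toz(c,(170+p[0]/4.4,145+p[1]/4.4),z,s)
P=[f((36,38),40),f((780,105),40)];print(np.round(P,1),np.linalg.norm(P[0]-P[1]))
H=[[(190,145),(262,152),(248,302),(178,298)],[(277,155),(349,160),(336,313),(264,307)],[(364,162),(436,168),(422,323),(350,317)],[(452,172),(525,179),(508,331),(434,326)],[(537,181),(614,187),(595,338),(518,332)]]
C=np.array([f(np.mean(h,0),48) for h in H]);print(C.round(1));print(np.diff(C,axis=0).round(1))
print("len",[np.linalg.norm(f(h[0],48)-f(h[3],48)).round(1) for h in H])
print("front rocker", f((576,222),56).round(1))
for th in(-.07,-.09,-.11,-.13):
    u=np.array([np.cos(th),np.sin(th),0]);v=np.array([-u[1],u[0],0]);print(th,(C-C.mean(0))@v,(C-C.mean(0))@u, (C[4]-9*u).round(1), ((P[0]+P[1])/2+62.5*u).round(1),((P[0]+P[1])/2+62.5*u+36*u-52*v).round(1))
E
```

```text
[[483.7 128.6  40. ]
 [497.8 288.1  40. ]] 160.15762350930896
[[522.5 167.6  48. ]
 [524.6 186.2  48. ]
 [526.5 204.8  48. ]
 [528.6 223.5  48. ]
 [530.2 242.1  48. ]]
[[ 2.1 18.6  0. ]
 [ 1.9 18.6  0. ]
 [ 2.1 18.7  0. ]
 [ 1.6 18.6  0. ]]
len [np.float64(34.0), np.float64(33.8), np.float64(34.6), np.float64(34.5), np.float64(33.9)]
front rocker [519.9 242.5  56. ]
-0.07 [-37.43660981 -18.71849566  -0.05192345  18.74775691  37.45927201] [-1.33902353 -0.58200586  0.01922791  0.7853057   1.11649579] [521.2 242.7  48. ] [553.1 204.   40. ] [585.4 149.6  40. ]
-0.09 [-37.45590142 -18.72639143  -0.05152853  18.75971255  37.47410883] [-0.59007345 -0.20754451  0.02026246  0.4102185   0.367137  ] [521.3 242.9  48. ] [553.  202.8  40. ] [584.2 147.7  40. ]
-0.11 [-37.46021117 -18.72679689  -0.051113    18.76416455  37.47395651] [ 0.15911265  0.16699986  0.02128891  0.03496722 -0.38236864] [521.3 243.1  48. ] [552.9 201.5  40. ] [583.  145.9  40. ]
-0.13 [-37.44953734 -18.71971188  -0.05067703  18.76111114  37.45881511] [ 0.9082351   0.54147743  0.02230684 -0.34029804 -1.13172133] [521.3 243.3  48. ] [552.7 200.3  40. ] [581.7 144.   40. ]
```

>>> {"fn": "move_arm", "kwargs": {"steps": [[[0, 0, 0], [-0.1, -0.8, -0.3], 1], [[0, 0, 0], [-0.1, -0.9, -0.3], 1], [[0, 0, 0], [-0.1, -0.9, -0.2], 1], [[0, 0, 0], [-0.1, -0.9, -0.2], 1], [[0, 0, 0], [-0.1, -0.9, 0], 1], [[0, 0, 0], [-0.1, -0.9, 0], 1], [[0, 0, 0], [-0.1, -0.9, 0], 1], [[0, 0, 0], [-0.1, -0.9, 0], 1], [[0, 0, 0], [-0.1, -0.8, 0], 1], [[0, 0, 0], [-0.1, -0.7, 0], 1]]}}

```text
t: 3.95
tcp_pos: [571.8, -236.0, 207.6]
ee_rot: [0.0, -0.001, 1.0, -0.0]
ft_force: [1.2, -0.4, 0.6]
gripper_width: 1.003
gripper_force: 0.0
```

```bash
python3 - <<'E'
from station import *
from h import *;import pickle
for k in range(3): s=read_state();c=capture("wrist")
pickle.dump((s,c),open("c2.pkl","wb"));print(s["t"],s["tcp_pos"],s["ee_rot"],s["qd"].round(3))
print(proj(c,np.array([543.5,-233,180]),s),proj(c,np.array([543.5,-233,104]),s))
cv2.imwrite("pics/w2.png",c["frame"][:,:,::-1])
E
```

```text
4.05 [ 572.61091148 -238.5611383   207.69332962] [ 1.01343102e-03  7.71104592e-04  9.99998356e-01 -1.29051602e-03] [ 0.043 -0.019  0.057  0.038  0.025  0.027]
[258.07857461 180.61202929] [256.11806309 164.03363535]
```

View pics/w2.png

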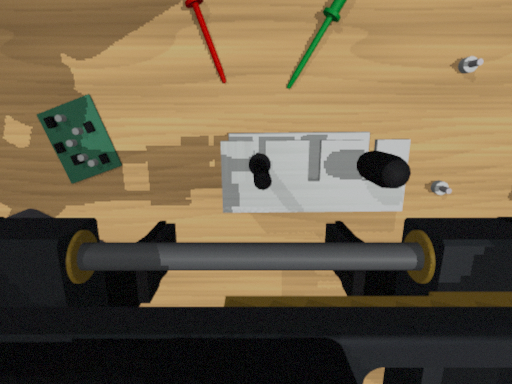

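```bash
python3 - <<'E'
from h import *;import pickle
s,c=pickle.load(open("c2.pkl","rb"))
print(toz(c,(262.5,181),180,s).round(1),toz(c,(259.5,163),104,s).round(1))
for p in[(220,141),(223,213),(404,211),(409,139),(314,180),(314,140),(309,139),(320,139)]:print(p,toz(c,p,100,s).round(1))
E
```

```text
[ 543.8 -230.1  180. ] [ 542.6 -230.   104. ]
(220, 141) [ 523.4 -265.3  100. ]
(223, 213) [ 590.7 -264.2  100. ]
(404, 211) [588.9 -92.9 100. ]
(409, 139) [521.9 -96.9 100. ]
(314, 180) [ 558.9 -179.5  100. ]
(314, 140) [ 522.6 -181.4  100. ]
(309, 139) [ 521.7 -185.9  100. ]
(320, 139) [ 521.7 -176.1  100. ]
```

>>> {"fn": "move_arm", "kwargs": {"steps": [[[0, 0, 0], [0.3, 0.09, 0], 0.6], [[0, 0, 0], [0.28, 0, 0.1], 0.5], [[0, 0, 0], [0, 0, 0.3], 0.5], [[0, 0, 0], [0, 0, 0.4], 0.5], [[0, 0, 0], [0, 0, 0.4], 0.5], [[0, 0, 0], [0, 0, 0.3], 0.5], [[0, 0, 0], [0, 0, 0.2], 0.5], [[0, 0, 0], [0, 0, 0], 0.5], [[0, 0, 0], [0, 0, 0], 0.5], [[0, 0, 0], [0, 0, 0], 0.5]]}}

```text
t: 5.35
tcp_pos: [543.2, -230.7, 123.3]
ee_rot: [0.001, -0.001, 1.0, -0.0]
ft_force: [0.0, -0.2, -0.9]
gripper_width: 0.498
gripper_force: 0.0
```

```bash
python3 - <<'E'
from station import *
from h import *;import pickle
s=read_state();c=capture("wrist");d=capture("side")
print(s["t"],s["tcp_pos"],s["ee_rot"],s["ft_force"])
a=c["frame"][130:250,180:340,::-1];b=d["frame"][190:290,200:330,::-1]
cv2.imwrite("pics/w3.png",np.hstack([cv2.resize(a,(400,300)),cv2.resize(b,(400,300))]))
E
```

```text
5.35 [ 543.17836235 -230.68903877  123.28537408] [ 6.67060311e-04 -7.15141319e-04  9.99999422e-01 -4.45687202e-04] [ 0.01715996 -0.18181597 -0.86654484]
```

View pics/w3.png

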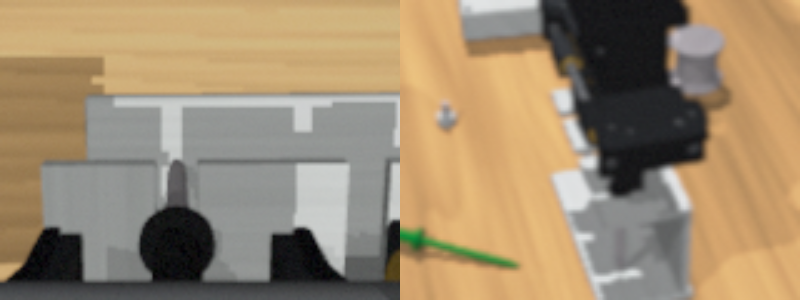

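>>> {"fn": "move_arm", "kwargs": {"grip_force": 30, "steps": [[[0, 0, 0], [0, 0, 0], 0], [[0, 0, 0], [0, 0, 0], 0], [[0, 0, 0], [0, 0, 0], 0], [[0, 0, 0], [0, 0, 0], 0], [[0, 0, 0], [0, 0, 0], 0], [[0, 0, 0], [0, 0, -0.1], 0], [[0, 0, 0], [0, 0, -0.5], 0], [[0, 0, 0], [0, 0, -0.8], 0], [[0, 0, 0], [0, 0, -0.8], 0], [[0, 0, 0], [0, 0, -0.8], 0]]}}

```text
t: 6.7
tcp_pos: [542.5, -230.2, 274.0]
ee_rot: [-0.0, -0.001, 1.0, 0.0]
ft_force: [0.8, -0.7, -1.6]
gripper_width: 0.127
gripper_force: 30.0
```

>>> {"fn": "move_arm", "kwargs": {"steps": [[[0, 0, 0], [-0.1, 0.7, -0.2], 0], [[0, 0, 0], [-0.1, 0.9, 0], 0], [[0, 0, 0], [-0.1, 0.9, 0], 0], [[0, 0, 0], [-0.1, 0.9, 0], 0], [[0, 0, 0], [-0.1, 0.9, 0], 0], [[0, 0, 0], [-0.1, 0.9, 0.2], 0], [[0, 0, 0], [-0.2, 0.9, 0.2], 0], [[0, 0, 0], [-0.2, 0.9, 0.3], 0], [[0, 0, 0], [-0.2, 0.8, 0.3], 0], [[0, 0, 0], [0, 0.5, 0.1], 0]]}}

```text
t: 7.95
tcp_pos: [601.7, 186.7, 226.4]
ee_rot: [-0.001, -0.001, 1.0, 0.0]
ft_force: [-0.7, -0.4, -0.0]
gripper_width: 0.128
gripper_force: 30.0
```

```bash
python3 - <<'E'
from station import *
from h import *;import pickle
for k in range(6): s=read_state();c=capture("wrist")
t=capture("top");sd=capture("side")
pickle.dump((s,c,t,sd),open("c4.pkl","wb"));print(s["t"],s["tcp_pos"],s["ee_rot"])
f=c["frame"][:,:,::-1]
cv2.imwrite("pics/w4.png",np.hstack([cv2.resize(f[80:260,100:400],(500,300),interpolation=2),cv2.resize(sd["frame"][120:320,180:380,::-1],(300,300))]))
print(proj(c,np.array(s["tcp_pos"])-[0,0,108],s),proj(c,np.array([584,147,55.]),s))
E
```

```text
8.2 [602.09109719 184.2075768  227.78561672] [ 7.34778629e-05 -7.67375328e-04  9.99999656e-01 -3.07325443e-04]
[249.76779209 194.59797684] [217.03590114 165.32942161]
```

View pics/w4.png

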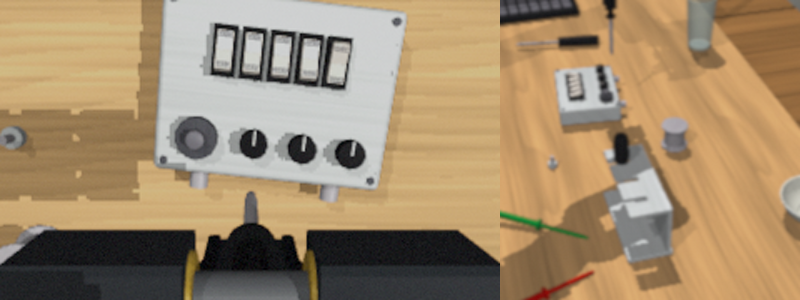

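```bash
python3 - <<'E'
from h import *;import pickle
s,c,t,sd=pickle.load(open("c4.pkl","rb"))
for z in(45,50,55,60):print(z,toz(c,(217.6,163.2),z,s).round(1))
H=toz(c,(302.6,117.6),48,s);u=np.array([np.cos(.1),-np.sin(.1),0]);print("switch",H.round(1),"press",(H-9*u).round(1))
P=[toz(c,(100+.6*a,80+.6*b),40,s) for a,b in[(165,0),(405,13),(381,188),(157,168)]];print(np.round(P,1),np.mean(P,0).round(1),(np.mean(P,0)+36*u-52*np.array([-u[1],u[0],0])).round(1))
E
```

```text
45 [583.  146.6  45. ]
50 [582.3 147.1  50. ]
55 [581.6 147.7  55. ]
60 [580.9 148.3  60. ]
switch [531.5 242.7  48. ] press [522.6 243.6  48. ]
[[491.4 127.8  40. ]
 [499.4 287.5  40. ]
 [619.4 279.5  40. ]
 [604.8 117.5  40. ]] [553.8 203.1  40. ] [584.4 147.7  40. ]
```

>>> {"fn": "move_arm", "kwargs": {"steps": [[[0, 0, 0], [0.3, 0.2, 0], 0], [[0, 0, 0], [0.3, 0.2, 0], 0], [[0, 0, 0], [0.3, 0.2, 0], 0], [[0, 0, 0], [0.3, 0.2, 0.1], 0], [[0, 0, 0], [0.2, 0.2, 0.2], 0], [[0, 0, 0], [0.2, 0.18, 0.2], 0], [[0, 0, 0], [0, 0, 0.2], 0], [[0, 0, 0], [0, 0, 0.2], 0], [[0, 0, 0], [0, 0, 0.1], 0], [[0, 0, 0], [0, 0, 0], 0]]}}

```text
t: 9.6
tcp_pos: [522.2, 243.2, 177.0]
ee_rot: [-0.0, -0.0, 1.0, -0.0]
ft_force: [0.8, -0.3, 0.4]
gripper_width: 0.129
gripper_force: 30.0
```

```bash
python3 - <<'E'
from station import *
from h import *;import pickle
for k in range(2): s=read_state();c=capture("wrist")
pickle.dump((s,c),open("c5.pkl","wb"));print(s["t"],s["tcp_pos"],s["ee_rot"],s["ft_force"])
f=c["frame"][:,:,::-1]
cv2.imwrite("pics/w5.png",cv2.resize(f[120:240,180:340],(800,600),interpolation=2))
print(proj(c,np.array(s["tcp_pos"])-[0,0,108],s))
E
```

```text
9.65 [522.40666591 243.31268442 177.38531014] [-1.60615920e-05 -4.12953797e-04  9.99999914e-01 -3.50625876e-05] [ 0.55547814 -0.70137768 -0.00216008]
[249.70542265 194.61825956]
```

View pics/w5.png

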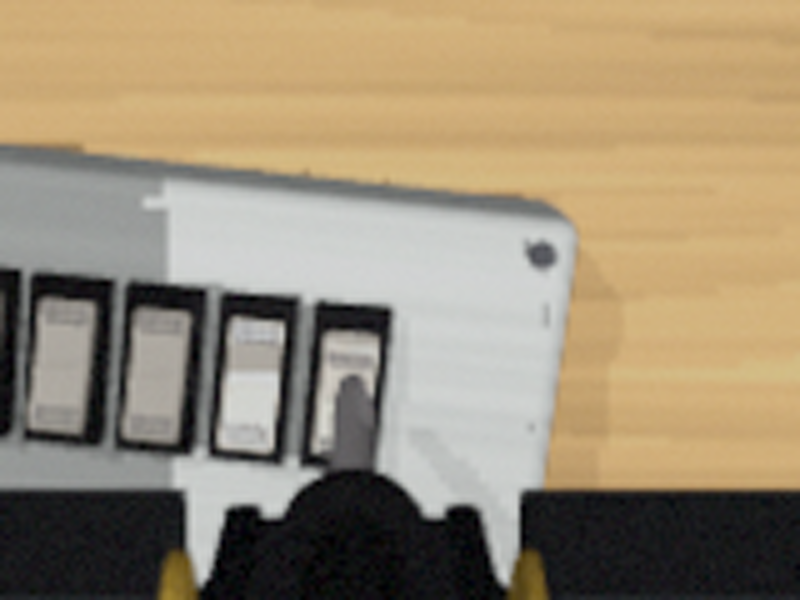

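>>> {"fn": "move_arm", "kwargs": {"steps": [[[0, 0, 0], [0, 0, 0.1], 0], [[0, 0, 0], [0, 0, 0.1], 0], [[0, 0, 0], [0, 0, 0.06], 0], [[0, 0, 0], [0, 0, 0.04], 0], [[0, 0, 0], [0, 0, 0.04], 0], [[0, 0, 0], [0, 0, 0.04], 0], [[0, 0, 0], [0, 0, 0.02], 0], [[0, 0, 0], [0, 0, 0], 0], [[0, 0, 0], [0, 0, 0], 0], [[0, 0, 0], [0, 0, 0], 0]]}}

```text
t: 10.95
tcp_pos: [521.8, 243.7, 157.7]
ee_rot: [-0.0, -0.001, 1.0, 0.0]
ft_force: [-2.5, 0.3, 4.1]
gripper_width: 0.133
gripper_force: 30.0
```

>>> {"fn": "move_arm", "kwargs": {"steps": [[[0, 0, 0], [0, 0, -0.1], 0], [[0, 0, 0], [0, 0, -0.2], 0], [[0, 0, 0], [0, 0, -0.3], 0], [[0, 0, 0], [-0.2, -0.3, -0.2], 0], [[0, 0, 0], [-0.3, -0.4, 0], 0], [[0, 0, 0], [-0.3, -0.4, 0], 0], [[0, 0, 0], [-0.3, -0.4, 0], 0], [[0, 0, 0], [-0.1, -0.4, 0], 0], [[0, 0, 0], [0, 0, 0], 0], [[0, 0, 0], [0, 0, 0], 0]]}}

```text
t: 12.2
tcp_pos: [581.5, 148.9, 197.4]
ee_rot: [-0.0, -0.001, 1.0, 0.0]
ft_force: [-0.2, -0.0, -0.1]
gripper_width: 0.13
gripper_force: 30.0
```

```bash
python3 - <<'E'
from station import *
from h import *;import pickle
for k in range(2): s=read_state();c=capture("wrist")
pickle.dump((s,c),open("c6.pkl","wb"));print(s["t"],s["tcp_pos"],s["ee_rot"],s["ft_force"])
f=c["frame"][:,:,::-1]
cv2.imwrite("pics/w6.png",cv2.resize(f[80:230,180:380],(800,600),interpolation=2))
print(proj(c,np.array(s["tcp_pos"])-[0,0,108],s))
E
```

```text
12.25 [581.47984207 149.27070688 197.47439631] [-4.24970287e-04 -9.45076547e-04  9.99999439e-01  2.18430753e-04] [-0.61814901  0.13765574 -0.51705987]
[249.64698049 194.70889747]
```

View pics/w6.png

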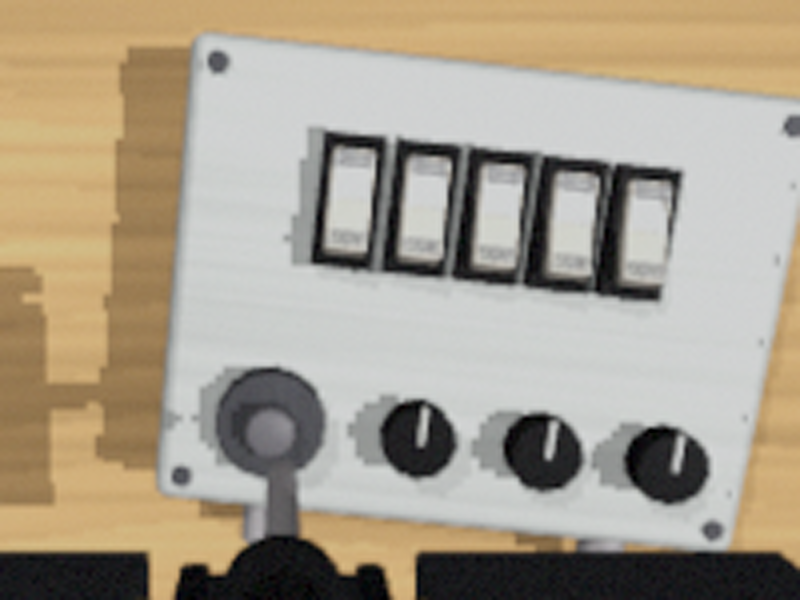

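```bash
python3 - <<'E'
from h import *;import pickle
s,c=pickle.load(open("c6.pkl","rb"))
for z in(48,52,56,60):print(z,toz(c,(247.5,187.5),z,s).round(1))
for z in(45,50,55):print("housing",z,toz(c,(247.5,184.8),z,s).round(1))
E
```

```text
48 [583.7 146.9  48. ]
52 [582.8 146.9  52. ]
56 [582. 147.  56.]
60 [581.1 147.   60. ]
housing 45 [581.4 146.9  45. ]
housing 50 [580.3 146.9  50. ]
housing 55 [579.3 147.   55. ]
```

>>> {"fn": "move_arm", "kwargs": {"steps": [[[0, 0, 0], [-0.02, -0.04, 0.1], 0], [[0, 0, 0], [0, 0, 0.2], 0], [[0, 0, 0], [0, 0, 0.12], 0], [[0, 0, 0], [0, 0, 0.08], 0], [[0, 0, 0], [0, 0, 0.06], 0], [[0, 0, 0], [0, 0, 0.04], 0], [[0, 0, 0], [0, 0, 0.02], 0], [[0, 0, 0], [0, 0, 0.02], 0], [[0, 0, 0], [0, 0, 0], 0], [[0, 0, 0], [0, 0, 0], 0]]}}

```text
t: 13.55
tcp_pos: [583.3, 146.7, 165.8]
ee_rot: [0.0, -0.001, 1.0, 0.0]
ft_force: [-0.1, 0.6, 2.1]
gripper_width: 0.13
gripper_force: 30.0
```

>>> {"fn": "move_arm", "kwargs": {"steps": [[[0, 0, 0], [0, 0, 0.02], 0], [[0, 0, 0], [0, 0, 0.02], 0], [[0, 0, 0], [0, 0, 0.02], 0], [[0, 0, 0], [0, 0, 0], 0], [[0, 0, 0], [0, 0, 0], 0], [[0, 0, 0], [0, 0, 0], 0], [[0, 0, 0], [0, 0, 0], 0], [[0, 0, 0], [0, 0, 0], 0], [[0, 0, 0], [0, 0, 0], 0], [[0, 0, 0], [0, 0, 0], 0]]}}

```text
t: 14.8
tcp_pos: [583.4, 146.7, 163.0]
ee_rot: [0.0, -0.001, 1.0, 0.0]
ft_force: [-0.8, 0.1, 4.9]
gripper_width: 0.13
gripper_force: 30.0
```

>>> {"fn": "move_arm", "kwargs": {"steps": [[[0, 0, 0], [0, 0, 0.02], 0], [[0, 0, 0], [0, 0, 0.02], 0], [[0, 0, 0], [0, 0, 0], 0], [[0, 0, 0], [0, 0, 0], 0], [[0, 0, 0], [0, 0, 0], 0], [[0, 0, 0], [0, 0, 0], 0], [[0, 0, 0], [0, 0, 0], 0], [[0, 0, 0], [0, 0, 0], 0], [[0, 0, 0], [0, 0, 0], 0], [[0, 0, 0], [0, 0, 0], 0]]}}

```text
t: 16.05
tcp_pos: [583.7, 146.8, 162.4]
ee_rot: [0.001, -0.001, 1.0, -0.0]
ft_force: [-3.5, -0.4, 11.7]
gripper_width: 0.125
gripper_force: 30.0
```

>>> {"fn": "move_arm", "kwargs": {"steps": [[[0, 0, 0], [0, 0, -0.1], 0], [[0, 0, 0], [0, 0, -0.3], 0], [[0, 0, 0], [0, 0, -0.6], 0], [[0, 0, 0], [0, 0, -0.8], 0], [[0, 0, 0], [0, -0.3, -0.5], 0], [[0, 0, 0], [0.1, -0.7, -0.1], 0], [[0, 0, 0], [0.1, -0.8, 0], 0], [[0, 0, 0], [0.1, -0.8, 0], 0], [[0, 0, 0], [0.1, -0.8, 0], 0], [[0, 0, 0], [0.1, -0.8, 0], 0]]}}

```text
t: 17.3
tcp_pos: [558.2, -64.5, 280.7]
ee_rot: [0.0, -0.001, 1.0, 0.0]
ft_force: [0.3, 0.6, -0.0]
gripper_width: 0.131
gripper_force: 30.0
```

>>> {"fn": "move_arm", "kwargs": {"steps": [[[0, 0, 0], [0.1, -0.8, 0], 0], [[0, 0, 0], [0.1, -0.8, 0], 0], [[0, 0, 0], [0.1, -0.7, 0], 0], [[0, 0, 0], [0, -0.5, 0], 0], [[0, 0, 0], [0, -0.3, 0], 0], [[0, 0, 0], [0, -0.2, 0], 0], [[0, 0, 0], [0, 0, 0], 0], [[0, 0, 0], [0, 0, 0], 0], [[0, 0, 0], [0, 0, 0], 0], [[0, 0, 0], [0, 0, 0], 0]]}}

```text
t: 18.55
tcp_pos: [543.8, -227.8, 280.6]
ee_rot: [0.0, -0.001, 1.0, 0.0]
ft_force: [0.5, 0.1, 0.6]
gripper_width: 0.13
gripper_force: 30.0
```

```bash
python3 - <<'E'
from station import *
from h import *;import pickle
p=[]
for k in range(3): s=read_state();c=capture("wrist");p.append(s["tcp_pos"])
print(s["t"],np.mean(p,0).round(2),s["ee_rot"].round(4),s["ft_force"].round(2))
# tip check: narrow steel shaft against bench, rows up to the tip
g=c["frame"][170:215,225:275].astype(int)
print(proj(c,np.array(s["tcp_pos"])-[0,0,108],s))
# grey mask (low saturation)
m=((g.max(2)-g.min(2))<25)
for r in range(0,45,3): print(170+r,''.join('#' if x else '.' for x in m[r]))
E
```

```text
18.65 [ 543.77 -227.89  280.62] [ 0.    -0.001  1.    -0.   ] [ 0.66 -0.08 -1.11]
[249.69790507 194.61257434]
170 ##################################################
173 ##################################################
176 ##################################################
179 ##################################################
182 ##################################################
185 ##################################################
188 ##################################################
191 ##################################################
194 ##################################################
197 ##################################################
200 ##################################################
203 ##################################################
206 ##################################################
209 ##################################################
212 ##################################################
```

```bash
python3 - <<'E'
from station import *
from h import *;import pickle
c=capture("wrist");o=pickle.load(open("c4.pkl","rb"))[1]
for n,f in(("now",c),("c4",o)):
    g=f["frame"].mean(2).astype(int)
    print(n)
    for r in range(188,212,3): print(r,*g[r,240:264])
E
```

```text
now
188 201 201 203 191 157 149 149 149 149 150 150 148 157 182 199 201 202 201 201 201 202 202 201 202
191 200 200 203 191 154 145 145 147 144 144 147 145 155 181 201 202 201 201 202 202 202 201 202 201
194 200 199 199 200 200 200 201 200 195 178 170 175 189 200 201 201 200 200 201 200 201 201 200 202
197 198 198 200 200 199 198 195 171 93 97 95 99 114 163 198 198 198 198 199 198 199 198 198 198
200 200 199 200 200 199 200 179 93 94 96 99 98 105 113 161 200 200 200 200 200 202 202 201 202
203 202 203 202 203 202 200 173 93 95 94 96 93 90 101 158 203 203 204 203 203 203 202 203 205
206 200 197 200 199 199 193 158 95 95 98 95 93 90 82 130 185 200 200 200 200 199 200 200 200
209 202 202 204 202 202 189 137 94 96 96 96 94 87 83 123 183 203 203 203 201 203 202 203 202
c4
188 147 148 149 146 145 145 145 143 146 143 145 144 143 143 145 145 146 145 144 145 142 137 139 136
191 156 155 157 158 156 156 157 156 154 156 155 156 156 157 152 152 152 152 153 154 152 153 149 150
194 165 164 172 169 165 165 167 166 161 146 137 141 153 159 163 164 161 159 161 161 160 159 161 161
197 166 167 166 167 166 168 164 144 89 93 97 96 107 142 167 168 167 165 168 167 166 168 166 166
200 168 170 168 169 170 168 152 90 91 95 95 98 101 108 141 169 169 168 168 168 167 170 167 169
203 171 170 170 170 171 169 147 90 95 92 94 89 92 100 140 170 171 172 171 171 170 172 171 171
206 167 168 167 167 168 162 138 92 96 95 91 93 87 79 115 159 168 168 168 167 169 169 169 168
209 162 160 161 159 160 151 115 94 95 93 94 93 87 82 104 146 161 161 161 159 161 161 160 161
```

>>> {"fn": "move_arm", "kwargs": {"steps": [[[0, 0, 0], [0.01, -0.05, 0], 0], [[0, 0, 0], [0, 0, 0.2], 0], [[0, 0, 0], [0, 0, 0.4], 0], [[0, 0, 0], [0, 0, 0.3], 0], [[0, 0, 0], [0, 0, 0.2], 0], [[0, 0, 0], [0, 0, 0.2], 0], [[0, 0, 0], [0, 0, 0.2], 0], [[0, 0, 0], [0, 0, 0.2], 0], [[0, 0, 0], [0, 0, 0], 0], [[0, 0, 0], [0, 0, 0], 0]]}}

```text
t: 20.0
tcp_pos: [543.4, -231.0, 195.8]
ee_rot: [0.0, -0.001, 1.0, -0.0]
ft_force: [-0.7, -0.2, -0.2]
gripper_width: 0.128
gripper_force: 30.0
```

Tip is at z≈88, through the slot with no force; continue down (71.5 mm).

>>> {"fn": "move_arm", "kwargs": {"steps": [[[0, 0, 0], [0, 0, 0.2], 0], [[0, 0, 0], [0, 0, 0.3], 0], [[0, 0, 0], [0, 0, 0.3], 0], [[0, 0, 0], [0, 0, 0.3], 0], [[0, 0, 0], [0, 0, 0.2], 0], [[0, 0, 0], [0, 0, 0.08], 0], [[0, 0, 0], [0, 0, 0.04], 0], [[0, 0, 0], [0, 0, 0], 0], [[0, 0, 0], [0, 0, 0], 0], [[0, 0, 0], [0, 0, 0], 0]]}}

```text
t: 21.25
tcp_pos: [543.4, -230.9, 124.9]
ee_rot: [0.0, -0.001, 1.0, -0.0]
ft_force: [0.0, -0.2, -0.0]
gripper_width: 0.131
gripper_force: 30.0
```

>>> {"fn": "move_arm", "kwargs": {"steps": [[[0, 0, 0], [0, 0, 0.025], 0], [[0, 0, 0], [0, 0, 0], 0], [[0, 0, 0], [0, 0, 0], 0.2], [[0, 0, 0], [0, 0, 0], 0.3], [[0, 0, 0], [0, 0, 0], 0.4], [[0, 0, 0], [0, 0, 0], 0.5], [[0, 0, 0], [0, 0, 0], 0.5], [[0, 0, 0], [0, 0, 0], 0.5], [[0, 0, 0], [0, 0, 0], 0.5], [[0, 0, 0], [0, 0, 0], 0.5]]}}

```text
t: 22.5
tcp_pos: [543.2, -230.8, 123.3]
ee_rot: [-0.0, -0.001, 1.0, -0.0]
ft_force: [1.2, -0.7, -0.9]
gripper_width: 0.499
gripper_force: 0.0
```

>>> {"fn": "move_arm", "kwargs": {"steps": [[[0, 0, 0], [0, 0, -0.1], 0.5], [[0, 0, 0], [0, 0, -0.2], 0.5], [[0, 0, 0], [0, 0, -0.3], 0.5], [[0, 0, 0], [0, 0, -0.4], 0.5], [[0, 0, 0], [0, 0, -0.4], 0.5], [[0, 0, 0], [-0.3, 0, -0.2], 0.5], [[0, 0, 0], [-0.3, 0, 0], 0.5], [[0, 0, 0], [0, 0, 0], 0.5], [[0, 0, 0], [0, 0, 0], 0.5], [[0, 0, 0], [0, 0, 0], 0.5]]}}

```text
t: 23.75
tcp_pos: [572.4, -230.5, 202.6]
ee_rot: [-0.001, -0.001, 1.0, 0.0]
ft_force: [0.2, 0.1, 1.0]
gripper_width: 0.497
gripper_force: 0.0
```

```bash
python3 - <<'E'
from station import *
from h import *;import pickle
s=read_state();c=capture("wrist")
print(s["t"],s["tcp_pos"].round(1),s["ft_force"].round(2),s["gripper_width"])
a=np.array([543.3,-230.6,180])
p=proj(c,a,s);b=proj(c,np.array([543.3,-230.6,104]),s);print(p,b)
m=(c["frame"].max(2)<60).astype(np.uint8);x0,y0=int(p[0])-30,int(min(p[1],b[1]))-25
for r in range(y0,y0+60,2):print(r,''.join('#' if v else '.' for v in m[r,x0:x0+60]))
E
```

```text
23.75 [ 572.4 -230.5  202.6] [0.21 0.08 0.98] 0.4973554470506804
[249.34165383 182.2376744 ] [249.50803615 165.21483337]
140 ............................................................
142 ............................................................
144 ............................................................
146 ............................................................
148 ............................................................
150 ............................................................
152 ............................................................
154 ............................................................
156 ...........................########.........................
158 ........................##############......................
160 .......................#################....................
162 .....................####################...................
164 .....................####################...................
166 ....................######################..................
168 .....................#####################..................
170 
[... 270 characters left out ...]
.............################.....................
180 .......................################.....................
182 .......................#################....................
184 .......................#################....................
186 .......................################.....................
188 ........................##############......................
190 ...........................#########........................
192 ............................................................
194 ............................................................
196 ............................................................
198 ............................................................
```

```bash
python3 -c "
from station import *
print(hand_in())"
```

```text
the job is handed in; nothing more can be done
None
```

The odd rocker (the leftmost as seen from the robot) is flipped and all five now look alike. I pressed the store button to its stop, then hung the stylus upright and released in its original slot. The job is handed in at about 24 s, but no verdict came back.

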